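# Release the bayonet collar from a flywheel mandrel

## Task

Free the flywheel on the bench mandrel: slide the orange quick-release collar up off the post, turning it under a light pull until its slots find the cross pin and never forcing it, then lower it onto the empty storage peg so that it sits flat on the peg's shoulder, and let go. Do not drop or bang the collar, and leave everything else on the bench as it is.

Things in the scene. Friction and masses are not known exactly. Their poses are not given: they have to be found in the camera images.
- collar_mid (a point): Centre (half-way up) of the orange collar: a ring 48 mm in outer diameter, 26 mm high, 0.15 to 0.3 kg, bore 22 mm across, with two opposite slots 8.6 mm wide that run through its full height and lie along its own x axis; z is its axis. It starts sitting loosely on the post, resting on the hub shoulder. Grip it across the outside from above.
- post_foot (a point): Foot of the upright steel post, on its axis, on the flat hub shoulder (40 mm wide, 25 mm above the flywheel face, 70 mm above the bench) where the collar rests at the start; z up along the post. The post is 20 mm in diameter, fixed and stiff, and ends free 49 mm above this point: lifted by 49 mm, the collar is off.
- pin_mid (a point): On the post's axis, 35 mm above its foot: middle of a brass cross pin 6 mm thick, out to 16 mm from the axis both ways. The collar rises 6 mm, meets it, and passes only with its slots within about 6 degrees of it. The pin's angle is NOT in any pose: look or feel. At the start it lies at least 17 degrees off the slots: the turn needed is 17 to 90 degrees, either way.
- stand: The flywheel (238 mm in diameter, face 45 mm above the bench, with three dowels 16 mm high at 78 mm from the axis) on its red pedestal with hub and post, fixed to the bench; origin on the post's axis at bench height, z up. Once the collar is raised, more than 50 N between it and the post or pin is forcing it.
- peg_seat (a point): Centre of the shoulder (40 mm in diameter, 33 mm above the bench) of the EMPTY storage peg, fixed to the bench: the collar must rest on this shoulder. The steel peg rises 30 mm from this point, is 13 mm in diameter with a tapered tip; z up. Its foot is a disc 72 mm in diameter and 8 mm high.
- peg_free: The empty storage peg with its shoulder and foot, fixed; origin on its axis at bench height.
- collar: The orange collar itself; origin at the centre of its underside (13 mm below collar_mid), z up along its axis.
- spare: Bystander: plain dark steel collar, 48 mm in diameter, 26 mm high, on the other storage peg (the same kind, 110 mm or more away); origin at its underside.
- shim: Bystander: small loose brass ring, 34 mm in diameter, 10 mm high, lying on the flywheel face about 80 mm from the post.
- wrench: Bystander: wrench lying on the bench to the left.
- driver: Bystander: screwdriver lying on the bench to the left.
- polish: Bystander: white jar with blue cap, 60 mm in diameter, 70 mm high.
- bush: Bystander: steel bush standing on the bench, 32 mm in diameter, 30 mm high.
- brush: Bystander: brush lying on the bench to the right.
Mind the look-alikes: they are no part of the job. Leave any purple look-alike of the stand alone. Leave any brown or red look-alike of the peg_free alone.

How it is judged (in metres and radians):
On the way:
1. the collar is off the open end of the post (z of collar_mid in the frame of post_foot above 0.063 m), for 0.1 s.
At the end, for the whole second after the job is handed in: The orange collar is threaded on the empty storage peg (axis within 7 mm of the peg's), its underside within 3 mm of the shoulder, upright within 0.08 rad, released and at rest (horizontal distance between collar_mid and peg_seat below 0.007 m and z of collar in the frame of peg_seat between -0.003 and 0.003 m and angle between collar's own z axis and vertical below 0.08 rad and linear speed of collar below 0.01 m/s); the robot touches nothing.
It fails at once if the collar is forced: once raised off the hub, more than 50 N between it and the post or pin (contact force between collar and stand above 50 N and z of collar in the frame of post_foot above 0.002 m).
It fails at once if the collar is banged on the storage peg with more than 40 N (contact force between collar and peg_free above 40 N).
It fails at once if the collar is dropped (moves faster than 0.6 m/s while the fingers do not hold it) (linear speed of collar above 0.6 m/s and contact force between the fingers and collar below 0.5 N).
It fails at once if a bystander is moved: the plain collar, brass ring, jar or bush by more than 20 mm, the wrench, screwdriver or brush by more than 30 mm (distance of any of spare, shim, polish, bush from where it was at the start of the episode above 0.02 m or distance of any of wrench, driver, brush from where it was at the start of the episode above 0.03 m).
It also fails if it takes over 72 s, if anything falls off the work surface, if the arm or the gripper's body presses on something with over 40 N, if the wrist force passes 120 N, or if a joint passes its speed limit or range.

## Robot

A 7-joint arm with a two-finger parallel gripper is mounted at the origin on the work surface. World frame = base frame: x ahead of the robot, y to its left, z up, the work surface at z = 0. Lengths are in m, angles in degrees, forces in N, time in s.
With the tool pointing down it reaches from about 0.35 to 0.9 m from the base axis. Payload 19.9 kg.
Tool frame: the origin (TCP) lies between the finger pads; the fingertips stand 25 mm ahead of it and the grasp point (between the pads) lies 6 mm ahead of it (nose_length is the distance from the TCP to the fingertips, in m); x points along the fingers, y is the direction in which the jaws open and shut, and the axes are right-handed (so a half turn about x gives the same grasp; the last joint's range is limited). The gripper opens to 94 mm and grips with 3 to 60 N. Pads are 16 mm wide; open, the fingers measure 119 mm over their backs; the gripper's body (75 mm by 177 mm) begins 78 mm behind the grasp point.
Start: joints at [-2.378, 23.915, -0.59, 92.452, 0.269, 63.638, -3.037], TCP at [0.625, 0, 0.23] pointing down, gripper open.
Joint ranges: [-161.28, 161.28], [-22.2, 115.67], [-73.04, 71.86], [3.21, 147.25], [-68.34, 248.33], [10.77, 114.83], [-161.83, 161.83]. Speed limits (degrees/s): [108.29, 108.29, 136.94, 136.94, 172.46, 172.46, 172.46].

## Interface

Orientations are given as a 3x3 rotation matrix whose columns are the frame's x, y, z axes.
In Python, from cell import * gives the robot as it stands. The module is installed in compiled form; this text tells all that it offers. Calls block until the motion is done:
- reach(position, orientation): joint-space move of the TCP to a pose.
- line_to(position, attitude=None, rate=0.15): straight line of the TCP; attitude=None keeps the orientation; rate is the mean speed in m/s.
- goto_joints(angles): joint-space move.
- open_gripper() and close(strength=None): open the fingers fully, or close them until they stop; strength is the grip in N (None keeps the last).
- hold(seconds).
- ik(position, orientation): joint angles nearest the present ones, or None.
- get_obs(): the state.
- read_camera(name): name is "scene" or "side" or "wrist"; returns the picture (384x512x3 uint8, red, green, blue); there is no depth.
- camera_model(name): a dict with "camera_matrix" (3x3 intrinsics, pixels), "R" (3x3) and "t" (3): a world point X has camera coordinates R X + t. Camera axes: x right, y down, z forward; pixel columns grow to the right and rows downward; lengths in m; the calibration is good to about 2 mm. A picture is of the moment at which its call begins: read the wrist's pose just before it. camera_model takes no time and is no camera call; for the wrist camera it gives the pose at the moment of the call.
A pose or a line that the arm cannot do raises Unreachable and nothing moves.
- job_done(): hands the job in, once; it reports no verdict.
The state is a dict: "time": time; "joint_positions": joint angles; "qvel": joint speeds; "joint_torque": joint torques, N m; "ee_pos": TCP position; "ee_rot": TCP orientation; "ft_force": force on the tool from outside, world axes, zero at the start; "torque": the same for the moment, N m; "opening": opening from 0.0 (shut) to 1.0 (fully open).
Only numpy, scipy, OpenCV 4.12 (cv2) and the standard library are available. Lean on these libraries where they do the work, as an engineer would, in place of code of your own. Each camera call takes 0.05 s, during which the arm holds its last target.

## Working session

There is one attempt and no reset: what is moved stays moved. The work goes in short steps, each a Python script; the robot and the scene stay as the last script left them, time stands still between calls to the robot, and variables do not carry over. Pictures are saved under pics/ and viewed, and the job is handed in when it is done.

```bash
mkdir -p pics
python3 - <<'E'
from cell import *
import cv2
for n in ["scene","side","wrist"]:
    im=read_camera(n); cv2.imwrite(f"pics/a_{n}.png",im[:,:,::-1])
    m=camera_model(n); print(n,m)
o=get_obs(); print(o["time"],o["ft_force"],o["opening"],o["ee_pos"],o["ee_rot"])
E
```

```text
scene {'camera_matrix': array([[482.63832894,   0.        , 250.73476938],
       [  0.        , 482.63832894, 190.67265082],
       [  0.        ,   0.        ,   1.        ]]), 'R': array([[ 0.8007627 ,  0.5988508 ,  0.01252321],
       [ 0.49353305, -0.64779957, -0.58032823],
       [-0.33941749,  0.47088581, -0.81428639]]), 't': array([-0.40330712, -0.23296941,  1.55942528])}
side {'camera_matrix': array([[442.15921064,   0.        , 255.38319216],
       [  0.        , 442.15921064, 189.75663804],
       [  0.        ,   0.        ,   1.        ]]), 'R': array([[-0.8915291 , -0.45279853, -0.01222138],
       [-0.29003136,  0.59136083, -0.75244547],
       [ 0.34793344, -0.66728245, -0.65854116]]), 't': array([0.45808301, 0.25256426, 1.25803527])}
wrist {'camera_matrix': array([[307.08574404,   0.        , 257.84556892],
       [  0.        , 307.08574404, 192.48357625],
       [  0.        ,   0.        ,   1.        ]]), 'R': array([[ 9.99999152e-01,  5.21240242e-04, -1.19319029e-03],
       [ 8.20184155e-04, -9.63884920e-01,  2.66317832e-01],
       [-1.01128255e-03, -2.66318585e-01, -9.63884531e-01]]), 't': array([-0.62480963, -0.02643638,  0.39251929])}
0.15 [-0.36799574 -0.51706519 -0.51781038] 0.9990565849218502 [ 6.24742836e-01 -1.21043206e-06  2.29981777e-01] [[-9.25863494e-04  9.99999571e-01  2.13625402e-05]
 [-7.89789798e-05  2.12894255e-05 -9.99999997e-01]
 [-9.99999568e-01 -9.25865178e-04  7.89592348e-05]]
```

View pics/a_scene.png

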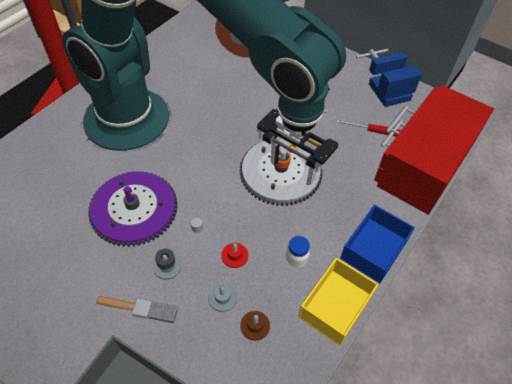

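View pics/a_side.png

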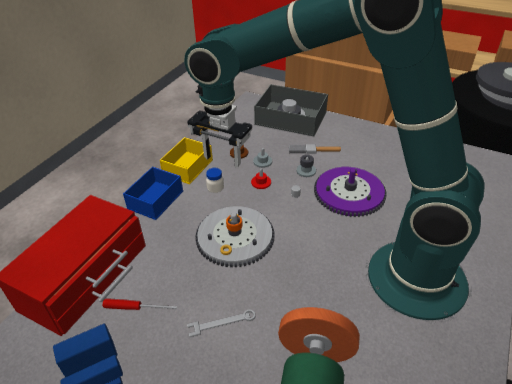

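View pics/a_wrist.png

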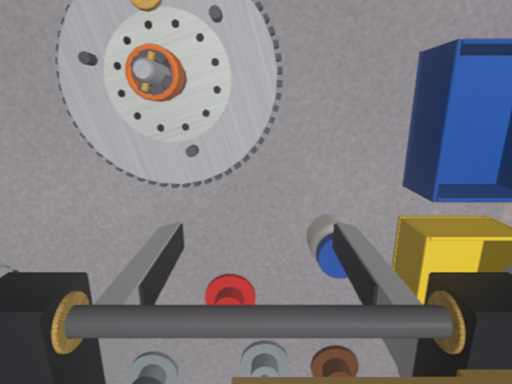

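The wrist view shows the orange collar at about (155,72) with brass pin ends near (152,55) and (145,87). The empty grey peg is at scene (223,297), side (262,158) and wrist (265,362). The spare sits on the other grey peg, and the purple, red and brown items are look-alikes.

```bash
cat > h.py <<'E'
import numpy as np, cv2
def ray(m,u,v):
    d=m["R"].T@np.linalg.inv(m["camera_matrix"])@np.array([u,v,1.0]); c=-m["R"].T@m["t"]; return c,d
def onplane(m,u,v,z):
    c,d=ray(m,u,v); return c+d*(z-c[2])/d[2]
def tri(obs):
    A=np.zeros((3,3));b=np.zeros(3)
    for m,u,v in obs:
        c,d=ray(m,u,v); d=d/np.linalg.norm(d); P=np.eye(3)-np.outer(d,d); A+=P;b+=P@c
    return np.linalg.solve(A,b)
def proj(m,X):
    p=m["camera_matrix"]@(m["R"]@np.asarray(X)+m["t"]); return p[:2]/p[2]
def zoom(im,x0,y0,x1,y1,s,fn):
    cv2.imwrite(fn,cv2.resize(im[y0:y1,x0:x1,::-1],None,fx=s,fy=s,interpolation=cv2.INTER_CUBIC))
E
python3 - <<'E'
from cell import *
from h import *
w=cv2.imread("pics/a_wrist.png")[:,:,::-1]
m=camera_model("wrist"); print("cam",-m["R"].T@m["t"])
zoom(w,105,25,205,125,6,"pics/b_w.png")
s=cv2.imread("pics/a_scene.png")[:,:,::-1]; zoom(s,190,230,290,350,5,"pics/b_s.png")
s2=cv2.imread("pics/a_side.png")[:,:,::-1]; zoom(s2,230,130,330,210,6,"pics/b_d.png")
hsv=cv2.cvtColor(w,cv2.COLOR_RGB2HSV)
mk=cv2.inRange(hsv,(3,150,80),(14,255,255)); mk[130:]=0
c=max(cv2.findContours(mk,cv2.RETR_EXTERNAL,cv2.CHAIN_APPROX_NONE)[0],key=cv2.contourArea); print(cv2.boundingRect(c),cv2.fitEllipse(c))
print(onplane(m,155,72,.096), onplane(m,265,362,.063))
print(onplane(camera_model("scene"),222,291,.063),onplane(camera_model("side"),263,150,.063))
E
```

```text
cam [0.62522773 0.07937923 0.38463823]
(126, 44, 58, 56) ((153.53172302246094, 71.89183807373047), (52.062313079833984, 58.35651397705078), 125.38561248779297)
[0.53435277 0.10956331 0.096     ] [ 0.63418087 -0.23496965  0.063     ]
[ 0.63985327 -0.29783962  0.063     ] [ 0.62709553 -0.28659665  0.063     ]
```

View pics/b_w.png

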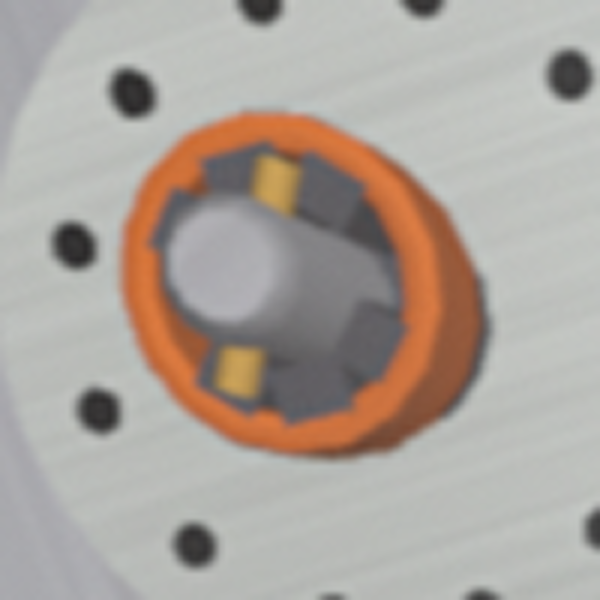

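View pics/b_s.png

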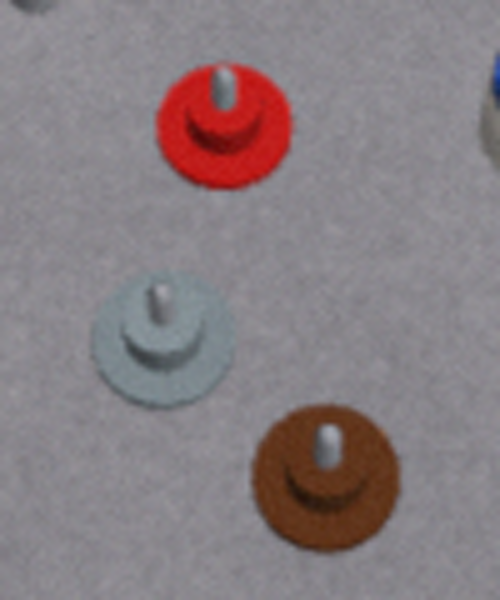

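View pics/b_d.png

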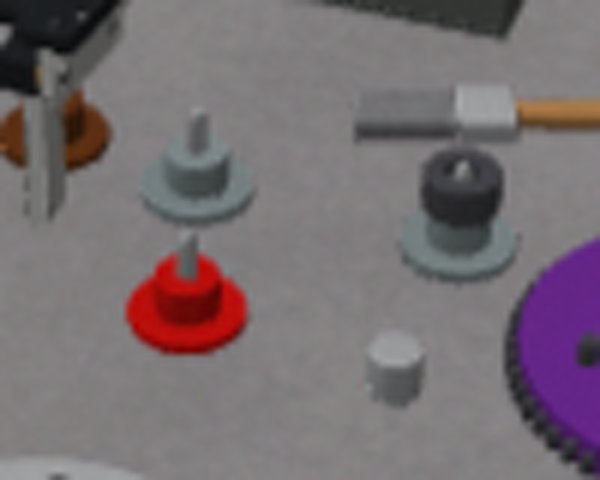

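The zoomed collar shows an orange rim, dark liner segments with gaps between them, and the brass pin. I'll go above it for a straight-down look.

Run:
```python
from cell import *
from h import *
S,D=camera_model("scene"),camera_model("side")
print("peg tip",tri([(S,222,287.6),(D,263.3,149)]))
o=get_obs(); line_to([.534,.031,.145],rate=.15)
m=camera_model("wrist"); w=read_camera("wrist"); cv2.imwrite("pics/c_w.png",w[:,:,::-1])
print("cam",-m["R"].T@m["t"],proj(m,[.534,.11,.096]))
u,v=map(int,proj(m,[.534,.11,.096])); y0=max(0,v-60)
zoom(w,u-60,y0,u+60,y0+110,5,"pics/c_z.png"); print(u-60,y0)
print(get_obs()["time"])
```

```text
peg tip [ 0.63163427 -0.29206022  0.06208696]
cam [0.53501141 0.11018201 0.30022334] [256.03692598 107.94849704]
196 47
1.2083
```

View pics/c_z.png

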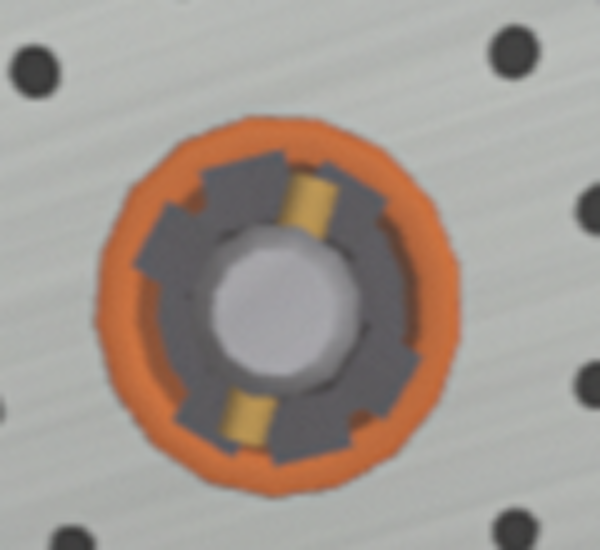

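View pics/c_w.png

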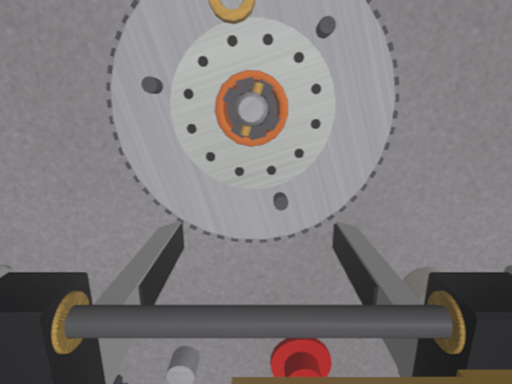

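The straight-down view shows the collar centred near zoom (278,306). The pin runs at about 73° in the image, and there are several dark lobes inside the bore that I can't tell apart from slots. I'll take a closer look with the contrast stretched.

Run:
```python
from cell import *
from h import *
line_to([.534,.036,.10],rate=.15)
m=camera_model("wrist"); w=np.mean([read_camera("wrist").astype(float) for _ in range(4)],0)
np.save("c2.npy",w)
print("cam",-m["R"].T@m["t"])
u,v=map(int,proj(m,[.534,.11,.096])); y0=max(0,v-60);x0=u-60
g=np.clip((w/160.)**0.6*255,0,255).astype(np.uint8)
zoom(g,x0,y0,x0+120,y0+110,6.6,"pics/d_z.png"); print(x0,y0)
S=read_camera("scene"); zoom(S,255,130,310,180,10,"pics/d_s.png")
S=read_camera("side"); zoom(S,205,200,265,260,10,"pics/d_d.png")
print(get_obs()["time"])
```

```text
cam [0.53467557 0.11526262 0.25498633]
196 58
1.9583
```

View pics/d_z.png

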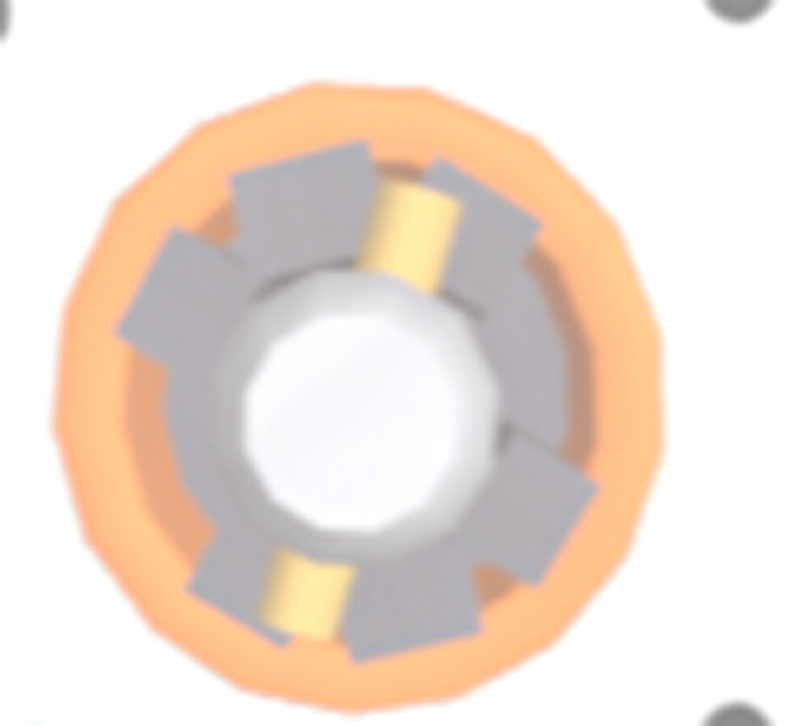

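View pics/d_d.png

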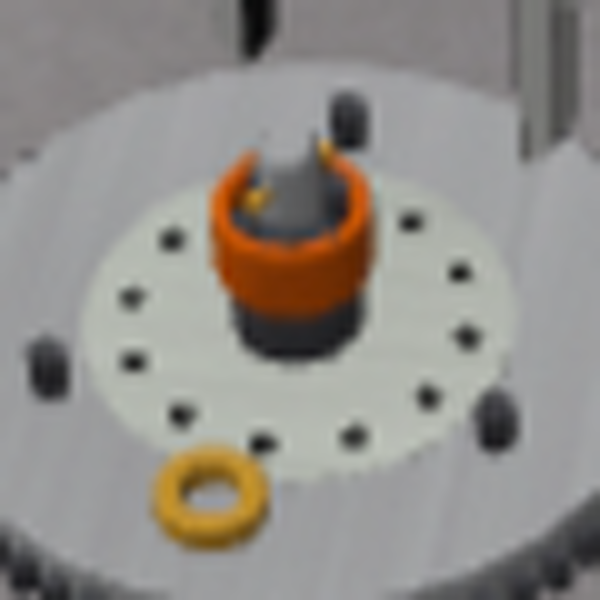

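The closer view settles it. The six dark tabs are liner blocks at about 60°, 104° and 149° (each with its opposite). The missing pair at about 14.5°/194.5° is the slots, and the pin is at about 74°, so the turn is roughly +59°. Next I'll compute this more precisely and look straight down at the peg.

Run:
```python
from cell import *
from h import *
m=camera_model("wrist"); x0,y0=196,58
f=lambda p,z:onplane(m,x0+(p[0]+.5)/6.6-.5,y0+(p[1]+.5)/6.6-.5,z)
# outer orange contour
w=np.load("c2.npy").astype(np.uint8); hsv=cv2.cvtColor(w,cv2.COLOR_RGB2HSV)
mk=cv2.inRange(hsv,(3,130,60),(14,255,255)); mk[:50]=0; mk[200:]=0
c=max(cv2.findContours(mk,cv2.RETR_EXTERNAL,cv2.CHAIN_APPROX_NONE)[0],key=cv2.contourArea)
P=np.array([onplane(m,*q[0],.096)[:2] for q in c]); (cc,r)=cv2.minEnclosingCircle(P.astype(np.float32)*1000)
e=cv2.fitEllipse((P*1000).astype(np.float32)); print("collar",cc,r,e)
print("post top",f((350,420),.119),"hough-ish edges",f((245,420),.119),f((458,420),.119))
C=np.array(e[0])/1000
for q in [(300,160),(147,283),(488,190),(570,535),(418,645),(240,615)]:
    X=f(q,.096)[:2]-C; print(np.degrees(np.arctan2(X[1],X[0])),np.linalg.norm(X))
a=f((415,228),.107);b=f((308,597),.107); d=a-b; print("pin",np.degrees(np.arctan2(d[1],d[0])),np.linalg.norm(d),(a+b)/2)
line_to([.632,-.371,.145],rate=.3)
m=camera_model("wrist"); w=read_camera("wrist"); print("cam",-m["R"].T@m["t"])
cv2.imwrite("pics/e_w.png",w[:,:,::-1])
u,v=map(int,proj(m,[.632,-.292,.063])); zoom(w,u-60,max(0,v-60),u+60,max(0,v-60)+120,5,"pics/e_z.png"); print(u-60,max(0,v-60))
print(get_obs()["time"],get_obs()["ft_force"])
```

```text
collar (530.7333374023438, 109.5377197265625) 23.294166564941406 ((530.7861938476562, 109.53337097167969), (45.677581787109375, 45.8543701171875), 174.1753387451172)
post top [0.53067862 0.10965649 0.119     ] hough-ish edges [0.52379162 0.10965414 0.119     ] [0.53776293 0.10965891 0.119     ]
103.54542973417377 0.018488725106308765
149.9971249513774 0.01845233055553024
58.730125356563036 0.018570211465972503
-30.380321702448416 0.018878741432223244
-76.15796269293504 0.018685575961220054
-121.12174368987965 0.0184317891319001
pin 73.10120063263984 0.02679945923882447 [0.53106781 0.10937869 0.107     ]
cam [ 0.63237243 -0.29044332  0.29964862]
197 50
3.5583 [ 0.06600547 -0.27710447  0.6882199 ]
```

View pics/e_z.png

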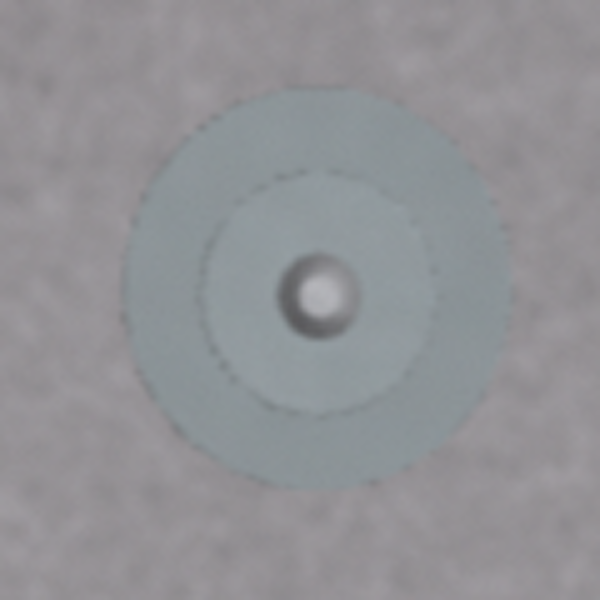

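View pics/e_w.png

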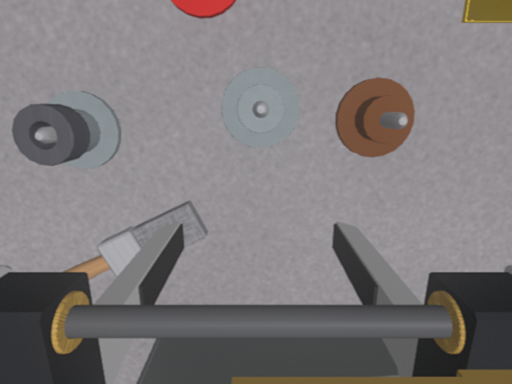

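The peg shows clearly at zoom (319,295), standing alone with the brown look-alike about 105 mm to its right. The slots are at 14.1° and the pin at 73.1°, so the turn is +59°. Now the grasp.

```bash
cat >> h.py <<'E'
def rot(a):
    a=np.radians(a); c,s=np.cos(a),np.sin(a)
    return np.array([[0,c,s],[0,s,-c],[-1,0,0.]])
E
python3 - <<'E'
from cell import *
from h import *
m=camera_model("wrist")
f=lambda p,z:onplane(m,197+(p[0]+.5)/5-.5,50+(p[1]+.5)/5-.5,z)
print("peg tip",f((320,296),.063),"shoulder",f((318,293),.033),"foot",f((317,288),.008))
C=[.531,.1095]
line_to([.531,.1095,.22],attitude=rot(-30),rate=.3)
print(get_obs()["joint_positions"],ik([.531,.1095,.15],rot(30)))
line_to([.531,.1095,.093],rate=.1)
o=get_obs(); f0=o["ft_force"]; print("pre",f0,o["torque"],o["ee_pos"])
close(15)
hold(.3)
o=get_obs(); print("post",o["ft_force"],o["torque"],o["opening"]*94,o["ee_pos"],o["time"])
E
```

```text
peg tip [ 0.63439232 -0.29105028  0.063     ] shoulder [ 0.63430465 -0.29065282  0.033     ] foot [ 0.63429439 -0.28979737  0.008     ]
[-15.15107273  16.06875437   0.39829345 105.04434971  -0.11088471
  58.89686974 -44.7636016 ] [ -7.54061927  21.19265662  -8.95889024 108.39041811   4.17023069
  50.72735485  11.45490977]
pre [0.33404863 0.11088417 0.45430281] [-0.01186692  0.03053988 -0.0199829 ] [0.53131916 0.10955715 0.09353516]
post [ 0.56895048 -1.27982297 -0.11539528] [-0.05769815 -0.09879493 -0.0712731 ] 48.04725866448854 [0.53107036 0.10946438 0.09303692] 7.8583
```

The grip holds at 48.0 mm with little side load. Lift 3 mm and turn in steps while watching the forces.

Run:
```python
from cell import *
from h import *
def show(t):
    o=get_obs(); print(t,np.round(o["ft_force"],1),np.round(o["torque"],2),np.round(o["ee_pos"],4),round(o["opening"]*94,1),round(o["time"],2))
    return o
line_to([.531,.1095,.0965],rate=.02); o=show("lift")
for a in [-15,0,15,29]:
    line_to([.531,.1095,.0965],attitude=rot(a),rate=.05); o=show(a)
    if np.linalg.norm(o["ft_force"])>15: print("STOP"); break
```

```text
lift [ 0.4  0.6 -2.8] [ 0.03  0.04 -0.04] [0.5309 0.1095 0.0966] 47.9 8.18
-15 [-0.3 -0.2 -3.2] [ 0.02  0.01 -0.  ] [0.5309 0.1093 0.0964] 47.7 8.59
0 [-0.2  0.8 -2.7] [ 0.04 -0.04 -0.02] [0.531  0.1094 0.0964] 47.7 9.0
15 [-0.2 -0.  -1.4] [-0.02 -0.02 -0.01] [0.531  0.1094 0.0964] 48.0 9.41
29 [-0.7 -0.3 -2.2] [ 0.05  0.35 -0.08] [0.5308 0.1094 0.0964] 48.0 9.8
```

No binding during the turn. Now creep up past the pin in 1 mm steps, stopping on any resistance.

Run:
```python
from cell import *
from h import *
z=.0965; R=rot(29)
while z<.105:
    z+=.001; line_to([.531,.1095,z],attitude=R,rate=.015); o=get_obs(); F=o["ft_force"]
    print(round(z,4),np.round(F,1),np.round(o["torque"],2),round(o["ee_pos"][2],4))
    if F[2]<-9 or np.hypot(*F[:2])>8: print("STOP"); break
print(o["time"])
```

```text
0.0975 [-2.  -1.3 -0.9] [-0.2   0.46 -0.  ] 0.0975
0.0985 [-3.2 -0.4 -3.4] [-0.24  0.66  0.01] 0.0985
0.0995 [-3.8 -1.1 -2.5] [-0.26  0.74 -0.05] 0.0995
0.1005 [-4.6 -1.8 -2.7] [-0.38  0.78  0.02] 0.1005
0.1015 [-4.4 -2.  -2.1] [-0.4   0.88  0.02] 0.1015
0.1025 [-4.3 -2.4 -2.9] [-0.39  1.   -0.07] 0.1025
0.1035 [-4.3 -2.7 -3.6] [-0.48  1.03  0.02] 0.1035
0.1045 [-4.3 -2.1 -3.3] [-0.48  1.1  -0.05] 0.1045
0.1055 [-4.9 -2.2 -3.4] [-0.44  1.11 -0.02] 0.1055
12.05
```

The collar has risen 12.5 mm with no axial resistance, so the slots are on the pin. There is a slight side load, so I'll shift to relieve it while continuing up.

Run:
```python
from cell import *
from h import *
z=.1055; R=rot(29); p=np.array([.531,.1095]); o=get_obs()
while z<.162:
    F=o["ft_force"]; p=p+np.clip(F[:2]*4e-5,-2e-4,2e-4) if np.hypot(*F[:2])>1.5 else p
    z+=.002; line_to([*p,z],attitude=R,rate=.025); o=get_obs(); F=o["ft_force"]
    print(round(z,4),np.round(p,4),np.round(F,1),np.round(o["torque"],2))
    if F[2]<-10 or np.hypot(*F[:2])>12: print("STOP"); break
print(o["time"],o["opening"]*94)
```

```text
0.1075 [0.5308 0.1094] [-4.4 -2.4 -1.4] [-0.4   1.09 -0.05]
0.1095 [0.5306 0.1093] [-3.4 -1.   0.3] [-0.36  0.8  -0.04]
0.1115 [0.5305 0.1093] [-1.  -0.7 -1.8] [-0.11  0.23 -0.05]
0.1135 [0.5305 0.1093] [ 0.1  0.8 -3.2] [ 0.01 -0.02  0.01]
0.1155 [0.5305 0.1093] [-0.4 -0.2 -2. ] [ 0.04 -0.07 -0.01]
0.1175 [0.5305 0.1093] [ 0.6 -0.1 -2.2] [ 0.   -0.06 -0.02]
0.1195 [0.5305 0.1093] [-0.4 -0.3 -2.7] [ 0.04 -0.03  0.01]
0.1215 [0.5305 0.1093] [-0.1  0.5 -2.1] [ 0.03 -0.01  0.04]
0.1235 [0.5305 0.1093] [-0.3  0.7 -2.6] [ 0.04 -0.04 -0.02]
0.1255 [0.5305 0.1093] [ 0.6 -0.2 -2.1] [0.05 0.01 0.05]
0.1275 [0.5305 0.1093] [ 0.7 -0.2 -2.2] [ 0.02 -0.07  0.01]
0.1295 [0.5305 0.1093] [-0.8  0.2 -2.4] [ 0.02 -0.    0.02]
0.1315 [0.5305 0.1093] [-0.8 -0.  -2.1] [-0.01 -0.03 -0.01]
0.1335 [0.5305 0.1093] [ 0.8 -0.2 -2.4] [ 0.02 -0.04  0.01]
0.1355 [0.5305 0.1093] [ 0.5  0.5 -2.1] [ 0.07 -0.05  0.02]
0.1375 [0.5305 0.1093] [-0.5  0.6 -2.4] [-0.   -0.01 -0.04]
0.1395 [0.5305 0.1093] [ 0.3  0.2 -3.1] [ 0.04  0.01 -0.01]
0.1415 [0.5305 0.1093] [ 0.3  0.3 -2.3] [-0.01 -0.02  0.06]
0.1435 [0.5305 0.1093] [ 0.1  0.  -2. ] [ 0.03 -0.03  0.02]
0.1455 [0.5305 0.1093] [ 0.4 -0.  -3.2] [ 0.04  0.07 -0.01]
0.1475 [0.5305 0.1093] [ 0.3 -0.3 -3. ] [-0.01 -0.03  0.04]
0.1495 [0.5305 0.1093] [-0.3  0.8 -2.8] [ 0.04 -0.07 -0.04]
0.1515 [0.5305 0.1093] [-0.4 -0.3 -2.5] [-0.02 -0.05  0.07]
0.1535 [0.5305 0.1093] [-0.3  0.  -1.8] [-0.   -0.05 -0.05]
0.1555 [0.5305 0.1093] [-0.5  0.5 -2.3] [ 0.05 -0.    0.04]
0.1575 [0.5305 0.1093] [ 0.6 -0.  -2.3] [ 0.07 -0.02 -0.03]
0.1595 [0.5305 0.1093] [ 0.3 -0.5 -1.9] [-0.01 -0.03 -0.01]
0.1615 [0.5305 0.1093] [-0.2 -0.4 -2.4] [ 0.02 -0.01  0.02]
0.1635 [0.5305 0.1093] [ 0.1 -0.4 -2.6] [-0.02 -0.04  0.02]
19.3 47.699920344982566
```

Run:
```python
from cell import *
from h import *
line_to([.5305,.1093,.20],rate=.15)
line_to([.634,-.2907,.20],attitude=rot(10),rate=.2)
line_to([.634,-.2907,.13],rate=.1)
o=get_obs(); print(o["time"],o["opening"]*94,o["ft_force"],o["ee_pos"])
for n,X in (("scene",[.634,-.29,.09]),("side",[.634,-.29,.09])):
    w=read_camera(n); m=camera_model(n); u,v=map(int,proj(m,X)); x0,y0=max(0,u-50),max(0,v-50); zoom(w,x0,y0,x0+100,y0+100,6,f"pics/f_{n}.png"); print(x0,y0)
cv2.imwrite("pics/f_w.png",read_camera("wrist")[:,:,::-1])
```

```text
22.7583 47.74399987484392 [-0.38792382 -0.48679594 -1.13981333] [ 0.63438155 -0.29083802  0.1306463 ]
171 232
211 93
```

View pics/f_scene.png

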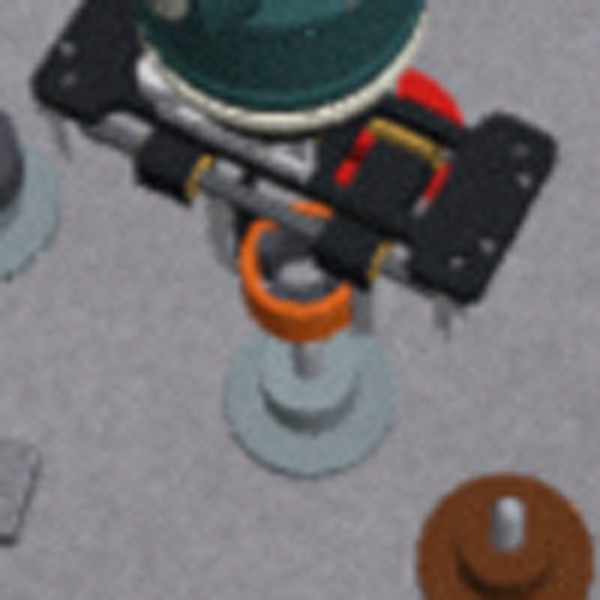

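View pics/f_side.png

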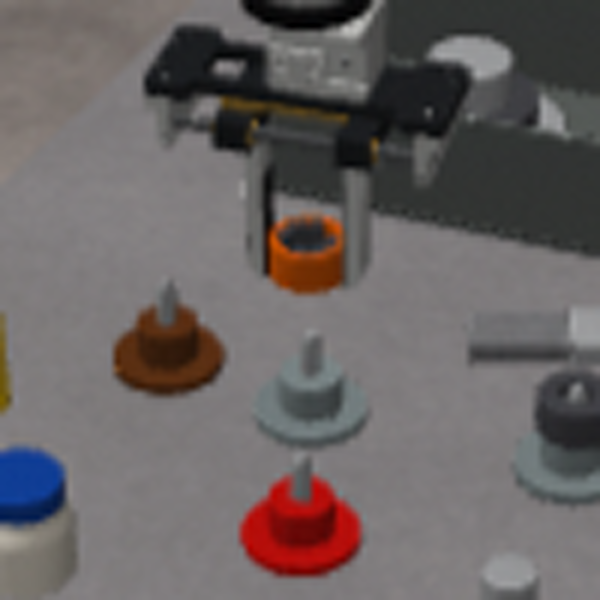

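View pics/f_w.png

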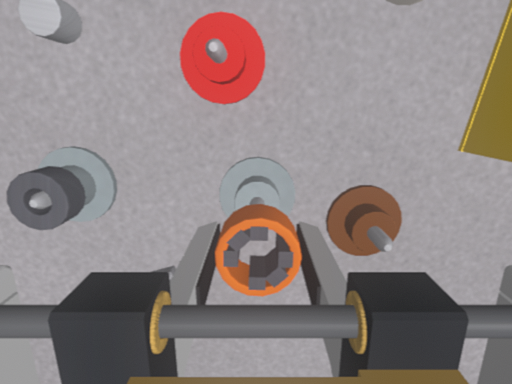

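The collar is held level between the pads, right above the empty grey peg: scene zoom (300,280) over a peg at (308,390), side zoom (308,250) over (312,380). I'll lower it gently, then creep until the shoulder takes the weight.

Run:
```python
from cell import *
from h import *
R=rot(10); P=[.634,-.2907]
line_to([*P,.095],rate=.08); hold(.2)
f0=np.mean([ (hold(.03),get_obs()["ft_force"])[1] for _ in range(5)],0); print("base",f0)
z=.095
while z>.052:
    z-=.002 if z>.061 else .0005
    line_to([*P,z],rate=.02); o=get_obs(); F=o["ft_force"]-f0
    if z<.062: print(round(z,4),round(o["ee_pos"][2],4),np.round(F,1))
    if F[2]>3 or np.hypot(*F[:2])>6: print("CONTACT",z,F); break
print(o["time"],o["opening"]*94)
m=camera_model("side"); w=read_camera("side"); zoom(w,211,93,311,193,6,"pics/g_side.png")
w=read_camera("scene"); zoom(w,171,232,271,332,6,"pics/g_scene.png")
```

```text
base [-0.02408546  0.27331095 -1.72107311]
0.061 0.0608 [ 0.5  0.6 -0.6]
0.0605 0.0605 [-0.2 -0.5 -0.9]
0.06 0.06 [ 0.6 -0.1 -1. ]
0.0595 0.0595 [ 0.6 -0.8 -1. ]
0.059 0.059 [-1.2 -0.9 -0.7]
0.0585 0.0585 [ 0.4 -0.1 -0.7]
0.058 0.058 [ 0.8  0.2 -0.5]
0.0575 0.0574 [-0.3 -0.3 -1. ]
0.057 0.057 [-0.1  0.5 -0.5]
0.0565 0.0564 [-0.2  0.3 -0.6]
0.056 0.0561 [-0.3 -0.4 -0.2]
0.0555 0.056 [-2.8  1.1  8. ]
CONTACT 0.055499999999999966 [-2.76338802  1.12342055  8.01815047]
30.8583 47.669980192686054
```

View pics/g_side.png

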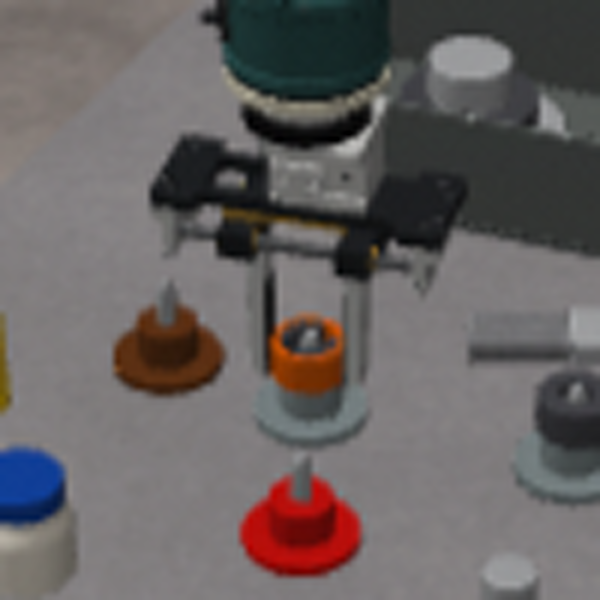

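The collar (side zoom (307,355)) sits on the grey shoulder. Contact came at exactly the expected height, TCP 0.056. Release and retreat.

Run:
```python
from cell import *
from h import *
line_to([.634,-.2907,.0561],rate=.01)
print(get_obs()["ft_force"])
open_gripper(); hold(.3)
o=get_obs(); print(o["opening"]*94,o["ft_force"])
line_to([.634,-.2907,.18],rate=.08)
line_to([.634,-.372,.18],attitude=rot(0),rate=.15)
m=camera_model("wrist"); w=read_camera("wrist")
hsv=cv2.cvtColor(w,cv2.COLOR_RGB2HSV); mk=cv2.inRange(hsv,(3,150,60),(14,255,255))
u,v=map(int,proj(m,[.634,-.2907,.059])); k=np.zeros_like(mk); k[max(0,v-30):v+30,u-32:u+32]=255; mk&=k
c=max(cv2.findContours(mk,cv2.RETR_EXTERNAL,cv2.CHAIN_APPROX_NONE)[0],key=cv2.contourArea)
P=np.array([onplane(m,*q[0],.059)[:2]*1000 for q in c],np.float32); print("collar",cv2.fitEllipse(P))
zoom(w,u-60,max(0,v-60),u+60,max(0,v-60)+120,5,"pics/h_w.png")
w=read_camera("side"); zoom(w,211,93,311,193,6,"pics/h_side.png"); cv2.imwrite("pics/h_side_full.png",w[:,:,::-1])
print(get_obs()["time"])
```

```text
[-1.07404833  1.1335633   0.18477126]
93.92995666808346 [ 0.14538289 -0.04390321 -0.279914  ]
collar ((634.6160278320312, -290.4955749511719), (45.02646255493164, 45.21903991699219), 169.80813598632812)
34.8583
```

View pics/h_w.png

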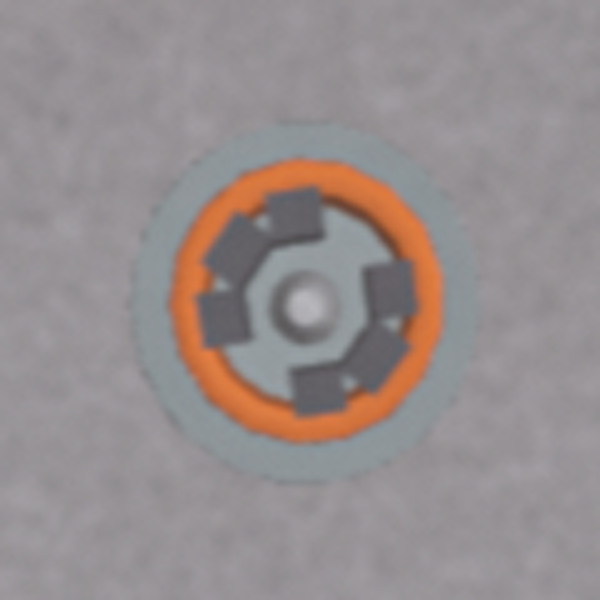

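View pics/h_side.png

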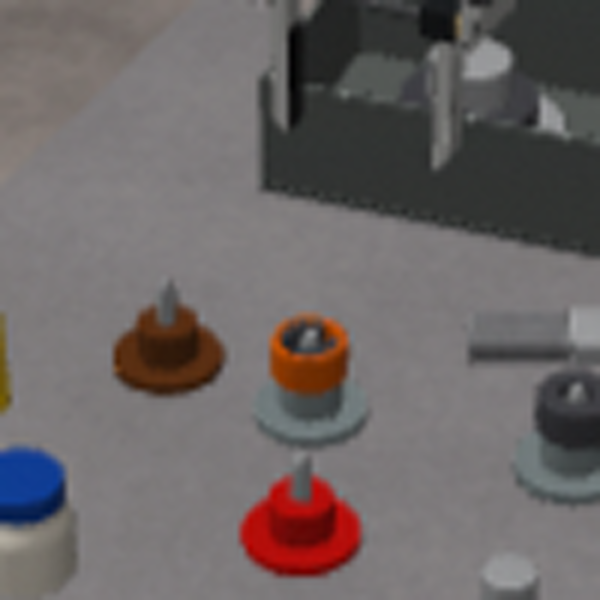

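View pics/h_side_full.png

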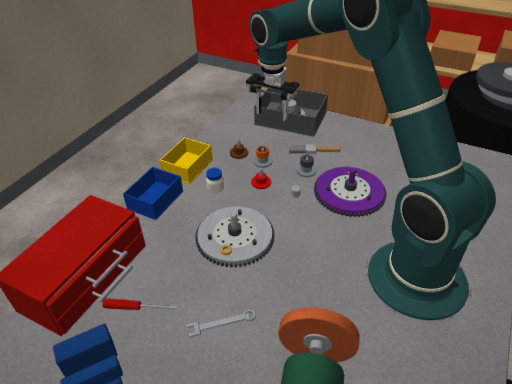

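The collar sits flat and concentric on the peg: wrist zoom has the ring at (307,300) and the peg at (305,306). The gripper is clear and the bystanders look unmoved, so I'll hand it in.

```bash
python3 -c "
from cell import *
hold(.3); print(get_obs()['ft_force'],get_obs()['time']); job_done()"
```

```text
[ 0.15142558 -0.0964324   0.51052488] 35.1583
the job is handed in; nothing more can be done
```

The orange collar is off the post and seated on the empty storage peg, and I handed the job in at 35.2 s of the 72 s allowed.

- **Finding the angle:** The wrist view put the slots at about 14° and the cross pin at about 73°.
- **Turning and lifting:** I gripped the collar, lifted it 3 mm and turned it +59°. It passed the pin on the first try with no axial resistance. The side load peaked at about 5 N, and I shifted the gripper to relieve it.
- **Placing:** I lowered it until the shoulder took the weight, with a contact of about 8 N at the expected height, then opened the gripper and backed away.
- **Last checks:**
  - The collar was measured at (0.6346, -0.2905), within about 1 mm of the peg axis measured earlier.
  - It looks level and flat on the shoulder in both views.
  - The wrist force is near zero.
  - In the side view the bystanders look unmoved. I judged that by eye and did not measure it.

No check failed. The only disagreement was between cameras on the peg position: a first estimate from the scene and side views was 2–3 mm off the wrist view. I used the wrist view.

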